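Set the tablet carousel and hold its discharge gate open

TASK

Turn the black handwheel of the tablet sampler until the pocket of blue tablets stands over the discharge gate, in line with the red diamond on the housing. Only then pull the spring-loaded gate out by its red handle until its pointer is level with the yellow marker, and keep it there: finish while still gripping the handle, because the gate springs shut when let go. Leave the carousel set, and do not disturb the glass dish, the amber bottle or the white jar.

Things in the scene. Friction and masses are not known exactly. Their poses are not given: they have to be found in the camera images.
- sampler: Tablet sampler fixed to the table: low white housing 250 x 330 mm, 45 mm high, with a grey gate bed 33 mm high on one side. Origin on the table surface under the carousel's upright axis, z up; +y is the way the gate pulls out. A small red diamond (15 mm) lies flat on the housing at y 120 mm, between the carousel and the gate.
- carousel: Pale disc, radius 115 mm, top 62 mm above the table, with six pockets of tablets (blue, white, amber, pink, green, brown) 60 degrees apart; one piece with the handwheel above it. Turns either way about the upright axis without stops, stays where left, rubbing torque about 0.2 N m. Origin on the table under the axis, z up, +x through the blue pocket.
- wheel_centre (a point): Centre of the black handwheel, on the axis, level with the rim's middle, 110 mm above the table, 48 mm above the disc. Rim: round bar 14 mm thick, 60 mm radius to the bar's middle. Hub 32 mm in diameter, top at 119 mm. Three 10 mm spokes at 0, 120, 240 degrees from carousel +x; between spokes the rim can be grasped from above.
- blue_pocket (a point): Centre of the pocket of blue tablets, on top of the disc, 90 mm from the axis. It starts 1.8 rad or more away from its place over the gate, either way round.
- gate_mouth (a point): Point of the housing, at the disc's top, 90 mm from the axis towards sampler +y, where the blue pocket's centre must stand (over the gate, in line with the red diamond).
- gate (a joint): How far the gate is pulled out, m: 0 shut, 0.072 at its end stop. It slides along sampler +y against a spring: about 5 N at the start, rising by 1.2 N per 10 mm; springs shut when let go.
- gate_handle (a point): Point to grip on the gate's red handle: an upright slab 12 mm thick along sampler y, 50 mm wide along sampler x, top 92 mm and bottom 38 mm above the table; this point lies in its middle, 14 mm below its top. Free space of 60 mm between it and the disc when shut; rails beside it reach 45 mm above the table.
- gate_pointer (a point): White tip of the gate's pointer, a 4 mm arm that sticks out over the rail from the handle's foot towards sampler -x (70 mm from the handle's middle, same y as the handle's middle, 49 mm above the table).
- marker: Yellow marker clip fixed on the white scale of the gate bed, 14 x 6 x 20 mm; its axes are those of the sampler. Level means that the pointer's tip has the same y as this origin (middle of its 6 mm thickness) along sampler y. It stands 30 to 55 mm beyond the shut pointer.
- dish: Bystander: round glass dish, 90 mm in diameter, 18 mm high, behind the sampler (far side from the robot), under its outlet. Origin: centre of its underside.
- amber_bottle: Bystander: amber glass bottle with white cap, 52 mm in diameter, 95 mm high, behind the sampler. Origin: centre of its underside.
- jar: Bystander: white jar with blue cap, 56 mm in diameter, 70 mm high, behind the sampler. Origin: centre of its underside.

How it is judged:
By the outcome, as a careful person would: the job done as asked, in the order asked, and still so for the second after the job is handed in, while the arm keeps its last pose, push and grip.
It also fails if it takes over 67 s, if anything falls off the work surface, if the arm or the gripper's body presses on something with over 40 N, if the wrist force passes 120 N, or if a joint passes its speed limit or range.

ROBOT

A 6-joint arm with a two-finger parallel gripper is mounted at the origin on the work surface. World frame = base frame: x ahead of the robot, y to its left, z up, the work surface at z = 0. Lengths are in mm, angles in degrees, forces in N, time in s.
With the tool pointing down it reaches from about 350 to 850 mm from the base axis. Payload 8.1 kg.
Tool frame: the origin (TCP) lies between the finger pads; the fingertips stand 22 mm ahead of it and the grasp point (between the pads) lies 3 mm ahead of it; z points along the fingers, y is the direction in which the jaws open and shut (so a half turn about z gives the same grasp; the last joint's range is limited). The gripper opens to 85 mm and grips with 20 to 120 N. Pads are 22 mm wide; open, the fingers measure 114 mm over their backs; the gripper's body (76 mm by 85 mm) begins 54 mm behind the grasp point. The pads swing forward as they close: fully open they stand 13 mm farther back than shut.
Start: joints at [69.821, 7.471, 85.268, -0, 87.261, -4.893], TCP at [158.166, 578.782, 253.292] pointing down, gripper open.
Joint ranges: [-169.43, 169.43], [-51.17, 129.36], [1.28, 143.12], [-76.62, 256.62], [0, 156.53], [-152.29, 152.29]. Speed limits (degrees/s): [136.94, 136.94, 159.86, 180, 180, 180].

INTERFACE

Orientations are given as [roll, pitch, yaw] about the fixed x, y, z axes, in that order (R = Rz(yaw) Ry(pitch) Rx(roll)).
In Python, from bench import r gives the robot as it stands.
- The arm moves only by the tool drive_tool, never from a script. Its argument "moves" is a list of rows, each a list of 2 entries, a list of its own where there are three numbers: the shift along the world's x, y, z in mm, then the turn about the world's z in degrees. A call has exactly 8 rows; each row is the pose to reach, as a shift and turn from the pose commanded when the call began; what a row does not reach only later rows make up. A row lasts 1/12 s, in which the tool goes at most 41.7 mm and 7.16 degrees, less where a joint would pass 70% of its speed; a pose out of reach is approached as far as the arm can. A call with a gripper value outside its range is refused whole. "fingers" is the finger opening in mm, from 0 to 85.4, set as the call begins (left out, the last holds). The fingers move at their own pace and stop on an object; "squeeze" is the grip in N (left out, the last holds). Time passes only in rows, so rows that repeat a pose let the fingers close, or fill a call up. It gives the time, the measured TCP pose, the force and the opening at its end, in the units of the state.
- r.sense(): the state, without advancing time (a new reading comes with each control period).
- r.snapshot(name): name is "side" or "top"; returns a dict with "pixels" (384x512x3 uint8, red, green, blue), "camera_matrix" (3x3 intrinsics, pixels), "xyz" and "orientation" of the camera in the world. Camera axes: x right, y down, z forward; pixel columns grow to the right and rows downward; lengths in mm; the calibration is good to about 2 mm. A picture is of the moment at which its call begins. There is no depth.
- r.hand_in(): hands the job in, once; it reports no verdict.
The state is a dict: "time": time; "joint_pos": joint angles; "qd": joint speeds; "joint_efforts": joint torques, N m; "tool_pos": TCP position; "tcp_rot": TCP orientation; "ft_force": force on the tool from outside, world axes, zero at the start; "wrist_torque": the same for the moment, N m; "finger_gap": finger opening in mm.
Only numpy, scipy, OpenCV 4.12 (cv2) and the standard library are available. Lean on these libraries where they do the work, as an engineer would, in place of code of your own. Each camera call takes 0.05 s, during which the arm holds its last target.

## Working session

There is one attempt and no reset: what is moved stays moved. The work goes in short steps, Python scripts to look and compute and a tool call to move; the robot and the scene stay as the last step left them, time stands still between calls to the robot, and variables do not carry over. Pictures are saved under pics/ and viewed, and the job is handed in when it is done.

Besides the shell and the picture viewer there is one more tool, called after ">>>" as name([rows], argument=value, ...), one row to a line, values as JSON. drive_tool: Moves the arm, as the interface text tells. Its arguments: {"type":"object","properties":{"moves":{"type":"array","items":{"type":"array"}},"fingers":{"type":"number"},"squeeze":{"type":"number"}},"required":["moves"]}

```bash
ls; mkdir -p pics; python3 - <<'E'
from bench import r
import cv2
for n in("side","top"):
    s=r.snapshot(n); cv2.imwrite(f"pics/a_{n}.png",s["pixels"][:,:,::-1]); print(n,s["camera_matrix"],s["xyz"],s["orientation"])
print(r.sense())
E
```

```text
pics
side [[355.12181447   0.         257.51688495]
 [  0.         355.12181447 193.50680034]
 [  0.           0.           1.        ]] [333.08315981 585.65683305 521.66791537] [-123.11698101   -1.29275208 -157.16476604]
top [[480.52956437   0.         260.93986181]
 [  0.         480.52956437 194.50726331]
 [  0.           0.           1.        ]] [ 417.3205834   -39.28030581 1270.65035239] [-172.10108565   -0.65018937  -91.65265375]
{'time': 0.1, 'joint_pos': array([ 6.98199916e+01,  7.51016687e+00,  8.53240243e+01, -2.65966892e-04,
        8.72623413e+01, -4.89305981e+00]), 'qd': array([-0.02947638, -0.12818532, -0.16891578, -0.06137006,  0.03974968,
        0.04831377]), 'joint_efforts': array([ 1.01674996e-03, -5.70949566e+01, -5.01942837e+01, -1.43582956e-04,
        8.03688570e-03,  2.94558345e-05]), 'tool_pos': array([158.00992243, 578.33502066, 252.34627452]), 'tcp_rot': array([-1.79903797e+02, -7.96917960e-03,  1.64713058e+02]), 'ft_force': array([-0.0553342 , -0.49248564,  0.55459904]), 'wrist_torque': array([ 0.01936621, -0.04294952,  0.02160337]), 'finger_gap': 85.52048210125243}
```

View pics/a_side.png

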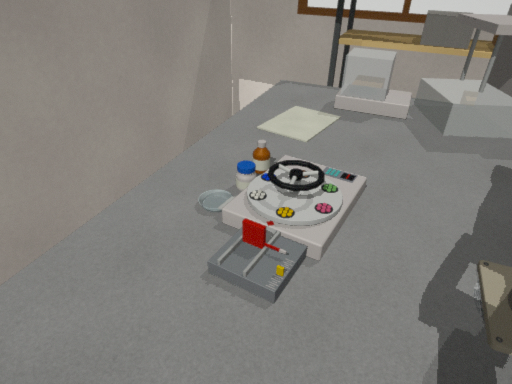

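View pics/a_top.png

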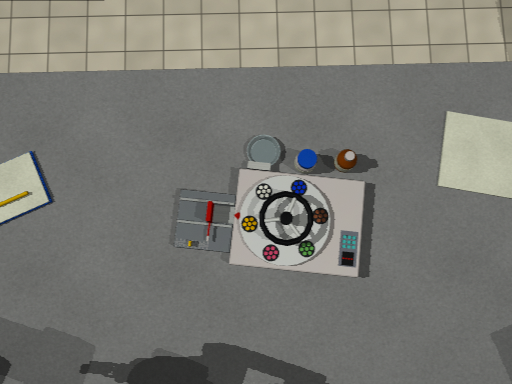

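The top view shows the hub near (286,218), the blue pocket at (299,187), the diamond at (238,215), the red handle at (210,212) and the yellow marker at (191,243). In the side view, the pointer tip is near (285,251) and the marker near (280,270).

```bash
cat > h.py <<'E'
import numpy as np,cv2
from scipy.spatial.transform import Rotation as Ro
def ray(s,uv):
    d=np.linalg.inv(s["camera_matrix"])@np.array([uv[0],uv[1],1.]); return Ro.from_euler('xyz',s["orientation"],degrees=True).as_matrix()@d
def onz(s,uv,z):
    d=ray(s,uv);c=np.array(s["xyz"]);return c+d*(z-c[2])/d[2]
def proj(s,p):
    q=s["camera_matrix"]@(Ro.from_euler('xyz',s["orientation"],degrees=True).as_matrix().T@(np.array(p)-s["xyz"]));return q[:2]/q[2]
def blobs(s,lo,hi,box=None,mina=4):
    hsv=cv2.cvtColor(s["pixels"],cv2.COLOR_RGB2HSV); lo=np.array(lo);hi=np.array(hi)
    m=cv2.inRange(hsv,lo,hi)
    if box: k=np.zeros_like(m);k[box[1]:box[3],box[0]:box[2]]=1;m=m*k
    n,_,st,ce=cv2.connectedComponentsWithStats(m)
    return [(int(st[i,4]),ce[i].round(2),st[i,:4].tolist()) for i in range(1,n) if st[i,4]>=mina]
E
python3 - <<'E'
from bench import r
from h import *
T=r.snapshot("top");S=r.snapshot("side")
C={'blue':((110,150,80),(130,255,255)),'red':((0,180,80),(6,255,255)),'pink':((160,100,80),(176,255,255)),'green':((45,100,60),(75,255,255)),'yel':((18,170,120),(32,255,255))}
for nm,s,bx in(("top",T,(160,120,380,290)),("side",S,(180,130,380,300))):
    for c,(a,b) in C.items(): print(nm,c,blobs(s,a,b,bx))
for nm,s,b in(("t",T,(165,160,375,285)),("s",S,(190,130,380,300))):
    p=s["pixels"][b[1]:b[3],b[0]:b[2],::-1]; k=3.7 if nm=="t" else 3.5
    cv2.imwrite(f"pics/b_{nm}.png",cv2.resize(p,None,fx=k,fy=k,interpolation=cv2.INTER_CUBIC))
E
```

```text
top blue [(95, array([305.03, 154.54]), [298, 149, 19, 17]), (51, array([310.96, 162.65]), [305, 158, 12, 10]), (98, array([298.51, 186.99]), [292, 181, 14, 13])]
top red [(91, array([208.89, 210.84]), [206, 201, 7, 20]), (17, array([237.12, 214.88]), [235, 213, 5, 5]), (14, array([208.43, 227.79]), [208, 222, 2, 13]), (15, array([347.2, 258.2]), [342, 257, 11, 3])]
top pink [(105, array([270.47, 252.38]), [264, 246, 14, 14])]
top green [(107, array([306.29, 248.56]), [299, 243, 15, 12])]
top yel [(66, array([247.76, 224.35]), [242, 218, 13, 12]), (10, array([251.2, 219. ]), [250, 218, 4, 3]), (10, array([253.8, 223. ]), [252, 222, 4, 3]), (11, array([189.36, 243.18]), [188, 241, 3, 5])]
side blue [(4, array([247.5, 173. ]), [246, 173, 4, 1]), (33, array([265.36, 176.61]), [262, 174, 8, 6])]
side red [(7, array([347.57, 176.14]), [346, 175, 4, 3]), (527, array([254.69, 234.16]), [243, 219, 36, 32]), (14, array([269.86, 222.93]), [268, 222, 5, 3])]
side pink [(106, array([323.45, 207.45]), [316, 203, 15, 10])]
side green [(71, array([329.27, 187.65]), [323, 184, 13, 8])]
side yel [(92, array([284.79, 211.52]), [278, 207, 15, 10]), (63, array([279.67, 270.11]), [276, 265, 8, 11])]
```

```bash
sleep 1
```

```text
(no output)
```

View pics/b_t.png

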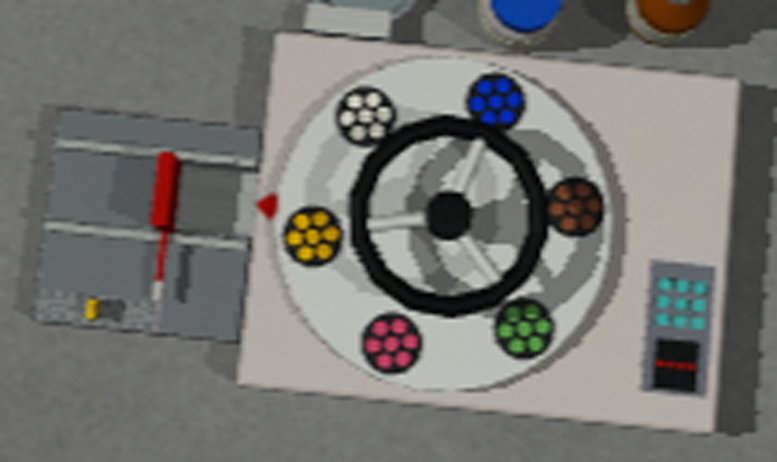

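View pics/b_s.png

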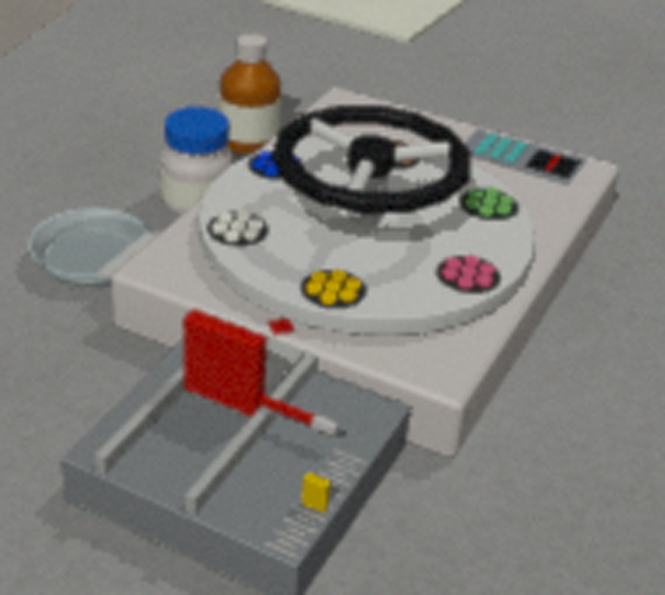

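```bash
cat >> h.py <<'E'
def diamond_side(s,box):return blobs(s,(0,180,80),(6,255,255),box)
def kab(A,B):
    # B ~ R(th)A + t
    a=A-A.mean(0);b=B-B.mean(0);th=np.arctan2((a[:,0]*b[:,1]-a[:,1]*b[:,0]).sum(),(a*b).sum())
    R=np.array([[np.cos(th),-np.sin(th)],[np.sin(th),np.cos(th)]]);t=B.mean(0)-R@A.mean(0);return np.degrees(th),t,B-(A@R.T+t)
E
python3 - <<'E'
from bench import r
from h import *
T=r.snapshot("top");S=r.snapshot("side")
z=lambda x,y:((x+.5)/3.7-.5+165,(y+.5)/3.7-.5+160)
zs=lambda x,y:((x+.5)/3.5-.5+190,(y+.5)/3.5-.5+130)
pk=[(298.51,186.99),z(366,116),z(313,236),(270.47,252.38),(306.29,248.56),z(575,207)]
B=np.array([onz(T,p,62)[:2] for p in pk]); A=np.array([[90*np.cos(k*np.pi/3),90*np.sin(k*np.pi/3)] for k in range(6)])
th,t,e=kab(A,B);print("carousel",th,t,e.round(1).tolist())
pks=[None,zs(238,229),zs(334,288),(323.45,207.45),(329.27,187.65)]
Bs=np.array([onz(S,p,62)[:2] for p in pks[1:]]);ths,ts,es=kab(A[1:5],Bs);print("side",ths,ts,es.round(1).tolist())
for nm,s,uv in(("T",T,(237.12,214.88)),("S",S,(269.86,222.93))):
    d=onz(s,uv,45)[:2]
    for c in (t,ts): v=d-c;print(nm,"diamond",d,np.linalg.norm(v),np.degrees(np.arctan2(v[1],v[0])))
c=[onz(T,z(*p),45)[:2] for p in((275,33),(740,78),(715,432),(238,383))]
for i in range(4):
    v=c[(i+1)%4]-c[i];print("edge",c[i],np.linalg.norm(v),np.degrees(np.arctan2(v[1],v[0])))
print("hubT",onz(T,z(448,216),119),"handle top T",onz(T,z(164.,191),92),"pointer T",onz(T,z(157,291),49),"S",onz(S,zs(328,428),49))
print("marker T",onz(T,(189.36,243.18),60),onz(T,(189.36,243.18),53),"S",onz(S,(279.67,270.11),45))
E
```

```text
carousel -25.25557553454289 [ 519.37108616 -115.90557294] [[0.5, 0.2], [0.1, -0.1], [-0.0, -0.0], [0.0, 0.1], [-0.5, -0.2], [-0.1, -0.0]]
side -24.635540913727176 [ 521.2175615  -114.38784115] [[-0.4, 0.4], [0.3, -0.3], [0.5, -0.5], [-0.4, 0.4]]
T diamond [535.96545012   4.35912305] 121.40415981011454 82.14382080809936
T diamond [535.96545012   4.35912305] 119.6592734660867 82.92034967274152
S diamond [536.71665769   4.89024402] 122.03482391331359 81.82851959649172
S diamond [536.71665769   4.89024402] 120.28085293985157 82.59642042296205
edge [656.38412837  -3.06375334] 327.30040382963733 -97.14871954154918
edge [ 615.65315496 -327.81988053] 245.78030877976192 172.66153464310582
edge [ 371.88605368 -296.42624239] 326.8187244994117 82.53950908003557
edge [414.32101294  27.62584126] 244.00082595509988 -7.2256057240352485
hubT [ 517.99870566 -114.87174586  119.        ] handle top T [542.28805449  71.74474549  92.        ] pointer T [478.23617683  81.5394796   49.        ] S [477.78851506  84.60398606  49.        ]
marker T [466.71692138 124.88902389  60.        ] [467.00253181 125.83825362  53.        ] S [468.90931225 129.72759066  45.        ]
```

>>> drive_tool([
  [[10, -22, 0], -4],
  [[25, -54, 0], -9],
  [[40, -87, 0], -15],
  [[55, -120, 0], -21],
  [[70, -152, 0], -27],
  [[85, -185, 0], -33],
  [[100, -218, 0], -39],
  [[115, -250, 0], -45],
], fingers=50, squeeze=30)

```text
time: 0.97
tool_pos: [273.4, 327.2, 253.3]
tcp_rot: [180.0, 0.0, 119.4]
ft_force: [1.4, 0.2, -0.7]
finger_gap: 49.8
```

>>> drive_tool([
  [[15, -33, 0], -6],
  [[30, -65, 0], -12],
  [[45, -98, 0], -18],
  [[60, -131, 0], -24],
  [[75, -163, 0], -30],
  [[90, -196, 0], -36],
  [[105, -228, 0], -42],
  [[120, -261, 0], -48],
])

```text
time: 1.63
tool_pos: [393.6, 66.1, 253.6]
tcp_rot: [179.9, -0.0, 71.4]
ft_force: [0.4, 0.8, -0.4]
finger_gap: 49.8
```

>>> drive_tool([
  [[15, -32, -10], -2],
  [[30, -65, -20], -4],
  [[45, -98, -30], -6],
  [[60, -130, -40], -7],
  [[70, -152, -50], -7],
  [[72, -158, -60], -7],
  [[72, -158, -70], -7],
  [[72, -158, -70], -7],
])

```text
time: 2.3
tool_pos: [463.6, -89.5, 180.6]
tcp_rot: [-179.7, 0.0, 64.7]
ft_force: [-0.8, 1.4, -0.2]
finger_gap: 50.1
```

```bash
python3 - <<'E'
from bench import r
import cv2
for n in("side","top"):
    s=r.snapshot(n); cv2.imwrite(f"pics/c_{n}.png",s["pixels"][:,:,::-1])
q=r.sense();print(q['tool_pos'],q['tcp_rot'],q['time'],q['ft_force'],q['finger_gap'],q['joint_pos'])
E
```

```text
[464.48922205 -88.98305592 182.89687889] [-1.79914896e+02 -9.09264373e-03  6.47709705e+01] 2.4 [-0.26140332 -0.14696569  0.99073085] 49.73288264385075 [-1.70752465e+01 -9.96954150e+00  1.09880449e+02  2.13848906e-02
  8.01720469e+01  8.15011077e+00]
```

View pics/c_side.png

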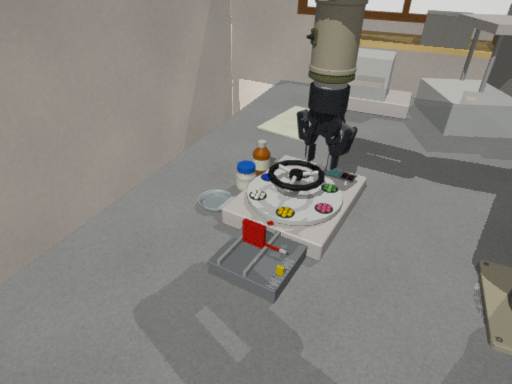

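The gripper (around (325,130)) stands above the rim between two spokes, clear of everything. Next I lower it and close on the rim.

>>> drive_tool([
  [[0, 0, -15], 0],
  [[0, 0, -30], 0],
  [[0, 0, -45], 0],
  [[0, 0, -55], 0],
  [[0, 0, -64], 0],
  [[0, 0, -70], 0],
  [[0, 0, -70], 0],
  [[0, 0, -70], 0],
])

```text
time: 3.07
tool_pos: [465.3, -90.0, 113.6]
tcp_rot: [180.0, -0.0, 64.7]
ft_force: [-0.1, 0.7, 0.3]
finger_gap: 50.0
```

>>> drive_tool([
  [[0, 0, 0], 0],
  [[0, 0, 0], 0],
  [[0, 0, 0], 0],
  [[0, 0, 0], 0],
  [[0, 0, 0], 0],
  [[0, 0, 0], 0],
  [[0, 0, 0], 0],
  [[0, 0, 0], 0],
], fingers=5, squeeze=30)

```text
time: 3.73
tool_pos: [467.7, -91.4, 114.8]
tcp_rot: [179.6, -0.0, 64.7]
ft_force: [9.4, -4.0, -4.6]
finger_gap: 14.4
```

```bash
python3 - <<'E'
from bench import r
import cv2,numpy as np
for n in("side","top"):
    s=r.snapshot(n); cv2.imwrite(f"pics/d_{n}.png",cv2.resize(s["pixels"][110:300,160:400,::-1],None,fx=3,fy=3))
q=r.sense();print(q['tool_pos'],q['tcp_rot'],q['time'],q['ft_force'],q['finger_gap'])
c=np.array([519.8,-115.2]);phi=154.93
for a in list(range(0,109,6))+[107.7]:
    x=np.radians(phi+a);x0=np.radians(phi);print(a,(60*np.array([np.cos(x)-np.cos(x0),np.sin(x)-np.sin(x0)])).round(1))
E
```

```text
[467.70306116 -91.3864101  114.79744913] [ 1.79628417e+02 -3.17347958e-02  6.46905859e+01] 3.8333 [10.38553532 -4.53202169 -4.39511546] 13.774533449640519
0 [0. 0.]
6 [-2.4 -5.8]
12 [ -4.1 -11.9]
18 [ -5.2 -18. ]
24 [ -5.6 -24.3]
30 [ -5.4 -30.6]
36 [ -4.6 -36.8]
42 [ -3.1 -42.9]
48 [ -0.9 -48.8]
54 [  1.8 -54.4]
60 [  5.2 -59.8]
66 [  9.  -64.7]
72 [ 13.4 -69.3]
78 [ 18.2 -73.3]
84 [ 23.4 -76.8]
90 [ 28.9 -79.8]
96 [ 34.7 -82.1]
102 [ 40.8 -83.9]
108 [ 47. -85.]
107.7 [ 46.7 -84.9]
```

View pics/d_side.png

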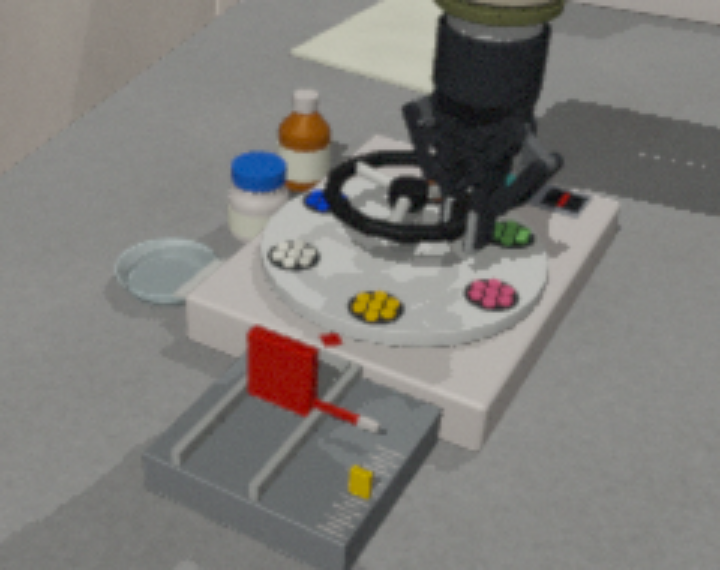

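The fingers hold the rim (gap 14 mm). The pull shows the centre is about 2.5 mm further along the inward radial direction, so I fold that into the arc.

>>> drive_tool([
  [[0.5, -5.4, 0], 4.5],
  [[-0.9, -9.9, 0], 9],
  [[-2, -14.5, 0], 13.5],
  [[-2.8, -19.1, 0], 18],
  [[-3.1, -23.8, 0], 22.5],
  [[-3.1, -28.5, 0], 27],
  [[-2.8, -33.2, 0], 31.5],
  [[-2.2, -37.9, 0], 36],
])

```text
time: 4.5
tool_pos: [463.4, -128.0, 114.7]
tcp_rot: [179.9, -0.0, 100.9]
ft_force: [-1.9, 4.3, 7.3]
finger_gap: 14.3
```

```bash
python3 - <<'E'
from bench import r
import cv2,numpy as np
from h import *
for n in("side","top"):
    s=r.snapshot(n); cv2.imwrite(f"pics/e_{n}.png",cv2.resize(s["pixels"][110:300,160:400,::-1],None,fx=3,fy=3))
    print(n,blobs(s,(110,150,80),(130,255,255),(160,120,400,300)))
q=r.sense();print(q['tool_pos'],q['tcp_rot'],q['time'],q['ft_force'],q['wrist_torque'],q['finger_gap'])
phi=190.93
for a in np.arange(0,73,4.5):
    x=np.radians(phi+a);x0=np.radians(phi);print(a,(60*np.array([np.cos(x)-np.cos(x0),np.sin(x)-np.sin(x0)])).round(1))
E
```

```text
side [(82, array([257.45, 186.35]), [251, 183, 14, 8])]
top [(19, array([304.16, 150.58]), [299, 149, 11, 6]), (38, array([312.74, 160.82]), [306, 151, 11, 17]), (4, array([311.  , 154.25]), [310, 154, 3, 2]), (7, array([298.29, 157.86]), [298, 156, 2, 5]), (10, array([301. , 164.8]), [299, 162, 6, 6]), (104, array([276.09, 185.04]), [269, 179, 15, 13])]
[ 463.62926127 -128.82406612  114.71195678] [1.79927401e+02 5.37407928e-02 1.00896482e+02] 4.6 [-3.25683411  0.27098622  6.42377985] [-0.00373887  0.41341815  0.19409488] 13.868997063346239
0.0 [0. 0.]
4.5 [ 1.1 -4.6]
9.0 [ 2.5 -9.1]
13.5 [  4.3 -13.4]
18.0 [  6.4 -17.6]
22.5 [  8.8 -21.7]
27.0 [ 11.6 -25.5]
31.5 [ 14.6 -29.1]
36.0 [ 17.9 -32.5]
40.5 [ 21.5 -35.5]
45.0 [ 25.3 -38.3]
49.5 [ 29.3 -40.8]
54.0 [ 33.5 -43. ]
58.5 [ 37.8 -44.8]
63.0 [ 42.3 -46.3]
67.5 [ 46.9 -47.4]
72.0 [ 51.5 -48.2]
```

View pics/e_side.png

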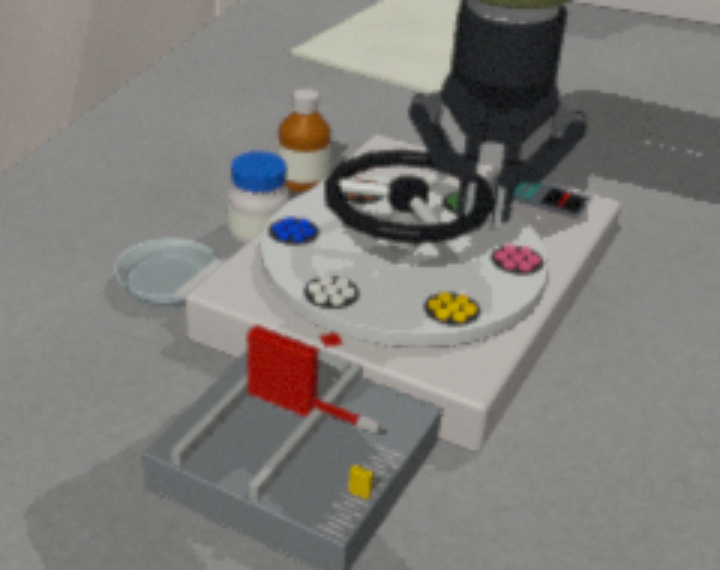

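The wheel follows the arm; blue has moved to about (294,230) in the zoomed view, and forces are small. I carry on.

>>> drive_tool([
  [[1.1, -4.6, 0], 4.5],
  [[2.5, -9.1, 0], 9],
  [[4.3, -13.4, 0], 13.5],
  [[6.4, -17.6, 0], 18],
  [[8.8, -21.7, 0], 22.5],
  [[11.6, -25.5, 0], 27],
  [[14.6, -29.1, 0], 31.5],
  [[17.9, -32.5, 0], 36],
])

```text
time: 5.27
tool_pos: [481.6, -160.2, 114.7]
tcp_rot: [179.9, 0.0, 136.9]
ft_force: [-2.5, 7.0, 8.2]
finger_gap: 14.2
```

>>> drive_tool([
  [[3.6, -3, 0], 4.5],
  [[7.4, -5.8, 0], 9],
  [[11.4, -8.3, 0], 13.5],
  [[15.6, -10.5, 0], 18],
  [[19.9, -12.3, 0], 22.5],
  [[24.4, -13.8, 0], 27],
  [[29, -14.9, 0], 31.5],
  [[33.2, -15.7, 0], 35.5],
])

```text
time: 5.93
tool_pos: [514.5, -175.2, 114.6]
tcp_rot: [179.9, -0.0, 172.5]
ft_force: [-6.4, 9.9, 12.1]
finger_gap: 14.2
```

```bash
cat > m.py <<'E'
from bench import r
from h import *
import sys
tag=sys.argv[1]
C=dict(blue=((110,150,80),(130,255,255)),pink=((160,100,80),(176,255,255)),green=((45,100,60),(75,255,255)),red=((0,180,80),(6,255,255)),yel=((18,170,120),(32,255,255)))
for n in("side","top"):
    s=r.snapshot(n)
    b=(160,110,400,300)
    cv2.imwrite(f"pics/{tag}_{n}.png",cv2.resize(s["pixels"][b[1]:b[3],b[0]:b[2],::-1],None,fx=3.3,fy=3,interpolation=cv2.INTER_CUBIC) if 0 else cv2.resize(s["pixels"][b[1]:b[3],b[0]:b[2],::-1],None,fx=3,fy=3,interpolation=cv2.INTER_CUBIC))
    for k,(lo,hi) in C.items():
        for a,c,bb in blobs(s,lo,hi,b,8): print(n,k,a,c,bb,onz(s,c,45 if k in('red','yel') else 62)[:2].round(1))
q=r.sense();print(q['tool_pos'],q['tcp_rot'],q['time'],q['ft_force'],q['finger_gap'])
E
python3 m.py f
```

```text
side blue 111 [277.23 209.73] [270, 206, 16, 9] [531.7 -25.6]
side pink 8 [311.5 177.5] [310, 177, 4, 2] [ 500.5 -195.3]
side green 33 [276.42 174.27] [273, 172, 8, 6] [ 588.  -172.6]
side red 532 [254.74 234.22] [243, 219, 36, 32] [551.7  53.8]
side red 15 [269.87 222.8 ] [268, 221, 5, 4] [536.9   4.5]
side yel 79 [331.42 191.29] [325, 188, 14, 8] [ 442.7 -179.2]
side yel 65 [279.45 270.14] [276, 265, 8, 11] [469.3 130. ]
top blue 29 [305.48 151.03] [299, 149, 13, 6] [ 694.4 -175.7]
top blue 26 [313.77 159.15] [309, 154, 8, 9] [ 672.5 -196.1]
top blue 12 [298.58 159.42] [298, 156, 3, 7] [ 672.8 -157.1]
top blue 104 [248.73 216.67] [242, 211, 15, 13] [529.  -25.4]
top red 84 [208.81 210.86] [206, 201, 6, 20] [548.3  76.5]
top red 16 [237.   214.88] [235, 213, 5, 5] [536.    4.7]
top red 13 [208.46 228.  ] [208, 222, 2, 13] [504.5  78. ]
top yel 11 [189.36 243.18] [188, 241, 3, 5] [467.3 126.9]
top yel 41 [300.63 248.88] [296, 246, 10, 8] [ 444.9 -154.8]
top yel 13 [295.38 251.62] [294, 250, 4, 4] [ 438.4 -141.2]
top yel 40 [302.02 254.82] [296, 251, 12, 8] [ 429.9 -157.7]
[ 515.0864985  -175.2134211   114.66478018] [1.79887695e+02 5.61276323e-02 1.72431817e+02] 6.0333 [-0.66935896  9.08355456  7.95663686] 14.463926826553816
```

View pics/f_side.png

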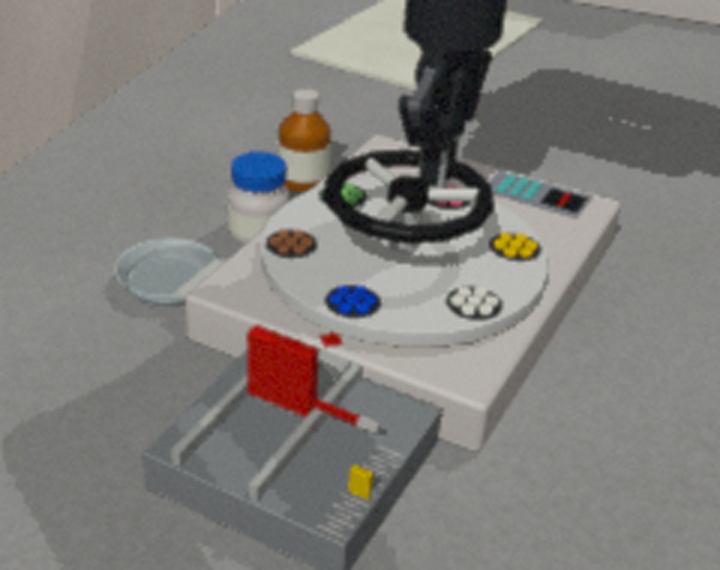

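View pics/f_top.png

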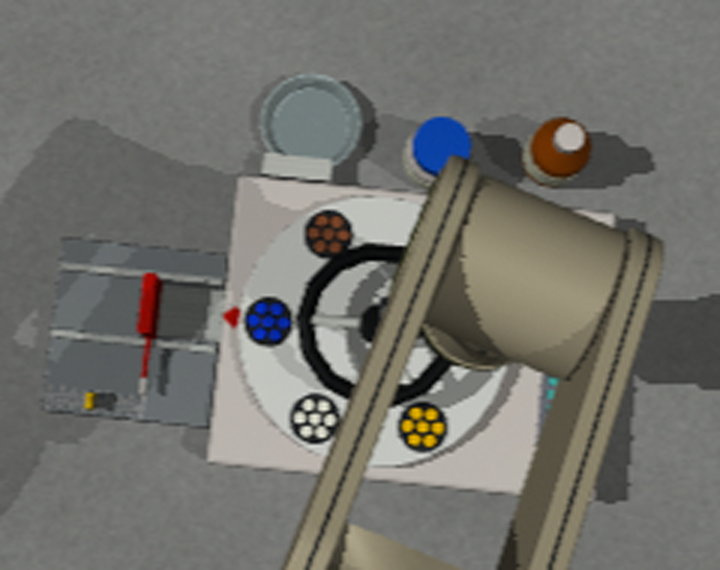

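```bash
cat > ang.py <<'E'
from h import *
from bench import r
def housing(s,img):
    # long/short edges by gradient line fits on rows/cols, sub-pixel
    g=cv2.GaussianBlur(cv2.cvtColor(img,cv2.COLOR_RGB2GRAY),(3,3),0).astype(float)
    def edge(p,q,lo=.06,hi=.94,w=5):
        p=np.array(p,float);q=np.array(q,float);d=q-p;L=np.hypot(*d);n=np.array([-d[1],d[0]])/L;pts=[]
        for t in np.linspace(lo,hi,60):
            o=p+d*t;k=np.arange(-w,w+.01,.25);P=o+k[:,None]*n
            v=cv2.remap(g.astype(np.float32),P[:,0].astype(np.float32)[None],P[:,1].astype(np.float32)[None],cv2.INTER_LINEAR)[0]
            gr=np.abs(np.gradient(v));i=gr.argmax()
            if gr[i]>2: pts.append(P[i])
        pts=np.array(pts,np.float32)
        for _ in range(3):
            vx,vy,x,y=cv2.fitLine(pts,cv2.DIST_HUBER,0,.01,.01).ravel()
            e=np.abs((pts[:,0]-x)*vy-(pts[:,1]-y)*vx);pts=pts[e<max(.4,2*np.median(e))]
        a=onz(s,(x-vx*30,y-vy*30),45);b=onz(s,(x+vx*30,y+vy*30),45)
        return np.degrees(np.arctan2(*(b-a)[1::-1]))%90,len(pts),np.median(e)
    return edge
if __name__=="__main__":
    T=r.snapshot("top");img=cv2.imread("pics/a_top.png")[:,:,::-1].copy()
    f=housing(T,img);z=lambda x,y:((x+.5)/3.7-.5+165,(y+.5)/3.7-.5+160)
    c=[z(*p) for p in((275,33),(740,78),(715,432),(238,383))]
    for i in range(4):print("top",f(c[i],c[(i+1)%4]))
    z=lambda x,y:((x+.5)/3.5-.5+190,(y+.5)/3.5-.5+130)
    S=r.snapshot("side");img=cv2.imread("pics/a_side.png")[:,:,::-1].copy();f=housing(S,img)
    c=[z(*p) for p in((115,280),(455,412),(618,170))]
    for i in range(2):print("side",f(c[i],c[i+1],w=3))
    c=[z(*p) for p in((113,317),(455,452),(612,200))]
E
python3 ang.py
```

```text
top (np.float64(82.76899466870692), 43, np.float32(0.25696462))
top (np.float64(82.63195500095394), 55, np.float32(0.22804046))
top (np.float64(82.48375032793818), 52, np.float32(0.17980546))
top (np.float64(82.75988662131792), 44, np.float32(0.25450814))
side (np.float64(78.17173805467235), 27, np.float32(0.33913422))
side (np.float64(82.42104580298752), 57, np.float32(0.13522863))
```

```bash
cat > fit.py <<'E'
from h import *
from bench import r
T=r.snapshot("top");S=r.snapshot("side")
A=np.array([[90*np.cos(k*np.pi/3),90*np.sin(k*np.pi/3)] for k in range(6)])
def pocket(s,uv,rad=8):
    # centroid of the pixels unlike the disc: coloured tablets + dark bed, by local threshold
    x,y=int(round(uv[0])),int(round(uv[1]));p=cv2.cvtColor(s["pixels"],cv2.COLOR_RGB2GRAY)[y-10:y+11,x-10:x+11]
    m=((p<70)).astype(np.uint8)
    m=cv2.morphologyEx(m,cv2.MORPH_CLOSE,np.ones((5,5),np.uint8))
    n,l,st,ce=cv2.connectedComponentsWithStats(m);k=min(range(1,n),key=lambda i:np.hypot(*(ce[i]-10))+ (100 if st[i,4]<20 else 0))
    (cx,cy),ax,_=cv2.fitEllipse(max(cv2.findContours((l==k).astype(np.uint8),cv2.RETR_EXTERNAL,cv2.CHAIN_APPROX_NONE)[0],key=len))
    return (cx+x-10,cy+y-10),st[k,4],np.round(ax,1)
def run(s,cand,prior):
    I=[];B=[]
    for k in cand:
        a=np.radians(prior+60*k);g=proj(s,[520.3+90*np.cos(a),-115.2+90*np.sin(a),62])
        try: uv,ar,ax=pocket(s,g)
        except Exception as e: print(k,"fail",e);continue
        I.append(k);B.append(onz(s,uv,62)[:2]);print(k,np.round(uv,1),ar,ax)
    th,t,e=kab(A[I],np.array(B));print("theta",th.round(2),t.round(2),e.round(1).tolist())
import sys
run(T,eval(sys.argv[1]),float(sys.argv[3]));run(S,eval(sys.argv[2]),float(sys.argv[3]))
E
python3 fit.py "[0,1,2,5]" "[0,1,2,5]" 83
```

```text
0 [249.2 217.1] 222 [16.3 17.6]
1 [266.  248.4] 258 [15.6 21.3]
2 [299.8 250.5] 246 [14.7 21.4]
5 [270.5 189.2] 252 [14.8 20. ]
theta 84.11 [ 519.48 -117.26] [[-0.8, 1.2], [1.6, -2.1], [3.3, 3.0], [-4.1, -2.1]]
0 [277.6 210.1] 137 [ 8.4 18.4]
1 [323.6 213.4] 17 [ 1.6 10.3]
2 fail OpenCV(4.12.0) /io/opencv/modules/imgproc/src/shapedescr.cpp:361: error: (-201:Incorrect size of input array) There should be at least 5 points to fit the ellipse in function 'fitEllipseNoDirect'

5 [256.9 191.5] 88 [ 6.8 15.8]
theta 82.14 [ 513.94 -111.23] [[4.2, -2.6], [-8.8, 0.9], [4.6, 1.7]]
```

```bash
python3 - <<'E'
from h import *
from bench import r
T=r.snapshot("top");S=r.snapshot("side")
A=np.array([[90*np.cos(k*np.pi/3),90*np.sin(k*np.pi/3)] for k in range(6)])
z=lambda x,y:((x+.5)/3-.5+160,(y+.5)/3-.5+110)
for s,I,uv in((T,[0,1,2,5],[(248.73,216.67),z(316,418),z(423,426),z(328,234)]),(S,[0,1,2,5],[(277.23,209.73),z(474,301.5),z(516,245),z(291,243)])):
    B=np.array([onz(s,p,62)[:2] for p in uv]);th,t,e=kab(A[I],B);print(th,t,e.round(1).tolist())
E
```

```text
84.38330605506748 [ 519.82046971 -115.80375597] [[0.3, 0.8], [0.1, -0.6], [-0.2, -0.0], [-0.2, -0.2]]
83.66992790318253 [ 521.3624612 -115.1652864] [[0.5, 0.1], [0.3, 0.2], [-0.7, -0.7], [-0.0, 0.4]]
```

Blue reads 83.7–84.4° against the sampler's +y at about 82.6° (housing edges, diamond), so it is about 1.4° too far. I nudge it back.

>>> drive_tool([
  [[-0.5, 0, 0], -0.4],
  [[-1, 0.1, 0], -0.8],
  [[-1.5, 0.2, 0], -1.2],
  [[-2, 0.2, 0], -1.6],
  [[-2, 0.2, 0], -1.6],
  [[-2, 0.2, 0], -1.6],
  [[-2, 0.2, 0], -1.6],
  [[-2, 0.2, 0], -1.6],
])

```text
time: 7.0
tool_pos: [513.0, -175.0, 114.7]
tcp_rot: [179.9, 0.1, 170.7]
ft_force: [-1.4, 7.8, 7.8]
finger_gap: 14.5
```

```bash
python3 m.py g | grep -v yel
```

```text
side blue 106 [276.46 209.19] [269, 205, 16, 9] [534.  -26.8]
side green 34 [276.91 174.21] [274, 172, 8, 6] [ 586.9 -173.4]
side red 535 [254.81 234.15] [243, 219, 36, 32] [551.6  53.5]
side red 14 [269.86 222.93] [268, 222, 5, 3] [536.7   4.9]
top blue 45 [309.42 153.49] [299, 149, 18, 15] [ 687.7 -185.6]
top blue 9 [300.78 164.89] [298, 162, 7, 6] [ 658.4 -162.2]
top blue 105 [248.94 215.36] [242, 209, 15, 13] [532.3 -26. ]
top red 86 [208.83 210.73] [206, 201, 7, 20] [548.6  76.5]
top red 15 [236.87 214.93] [235, 213, 4, 5] [535.9   5. ]
top red 13 [208.46 228.  ] [208, 222, 2, 13] [504.5  78. ]
[ 513.03687778 -174.96068688  114.69582971] [1.79890053e+02 9.10686143e-02 1.70658199e+02] 7.1 [-0.56099492  9.86457851  7.45064943] 14.462147350174543
```

>>> drive_tool([
  [[0, 0, 0], 0],
  [[0, 0, 0], 0],
  [[0, 0, 0], 0],
  [[0, 0, 0], 0],
  [[0, 0, 0], 0],
  [[0, 0, 0], 0],
  [[0, 0, 0], 0],
  [[0, 0, 0], 0],
], fingers=50)

```text
time: 7.77
tool_pos: [512.0, -176.2, 113.2]
tcp_rot: [-180.0, -0.0, 170.6]
ft_force: [-0.8, 0.7, 0.1]
finger_gap: 49.9
```

>>> drive_tool([
  [[0, 0, 15], 0],
  [[0, 0, 35], 0],
  [[0, 0, 60], 0],
  [[0, 0, 90], 0],
  [[-30, 0, 110], 0],
  [[-60, 0, 110], 0],
  [[-90, 0, 110], 0],
  [[-110, 0, 110], 0],
])

```text
time: 8.43
tool_pos: [400.4, -176.0, 223.6]
tcp_rot: [-180.0, 0.0, 170.6]
ft_force: [-0.8, -0.1, -0.5]
finger_gap: 49.8
```

```bash
python3 m.py i | grep -v yel
```

```text
side blue 108 [276.47 209.19] [269, 205, 16, 10] [534.  -26.8]
side pink 8 [307.5 177.5] [306, 177, 4, 2] [ 509.9 -190.9]
side green 34 [276.71 174.24] [273, 172, 9, 6] [ 587.3 -173.1]
side red 8 [347.38 176.38] [346, 175, 4, 4] [ 420.4 -271. ]
side red 530 [254.72 234.15] [243, 219, 36, 32] [551.8  53.6]
side red 14 [270.14 222.93] [268, 222, 5, 3] [536.2   4.6]
top blue 70 [309.51 154.73] [299, 149, 18, 15] [ 684.4 -185.7]
top blue 14 [299.71 157.5 ] [298, 156, 5, 5] [ 677.8 -160.2]
top blue 11 [302.91 165.55] [300, 164, 7, 4] [ 656.5 -167.5]
top blue 15 [310.07 165.53] [307, 164, 8, 4] [ 656.1 -185.9]
top blue 103 [249.03 215.34] [242, 209, 15, 13] [532.3 -26.3]
top pink 64 [317.59 223.11] [313, 217, 10, 13] [ 507.9 -198.6]
top pink 12 [323.25 219.42] [322, 218, 4, 4] [ 516.8 -213.3]
top green 100 [305.48 190.73] [299, 185, 14, 13] [ 591.2 -171.4]
top red 83 [208.8  210.76] [206, 201, 6, 20] [548.6  76.6]
top red 15 [236.87 214.93] [235, 213, 4, 5] [535.9   5. ]
top red 12 [208.42 228.5 ] [208, 223, 2, 12] [503.2  78.2]
[ 400.04966474 -176.14439382  223.35394335] [-1.79976846e+02 -1.00443489e-02  1.70546210e+02] 8.5333 [-0.11060439 -0.5557028  -0.01329072] 50.11671251606252
```

View pics/i_side.png

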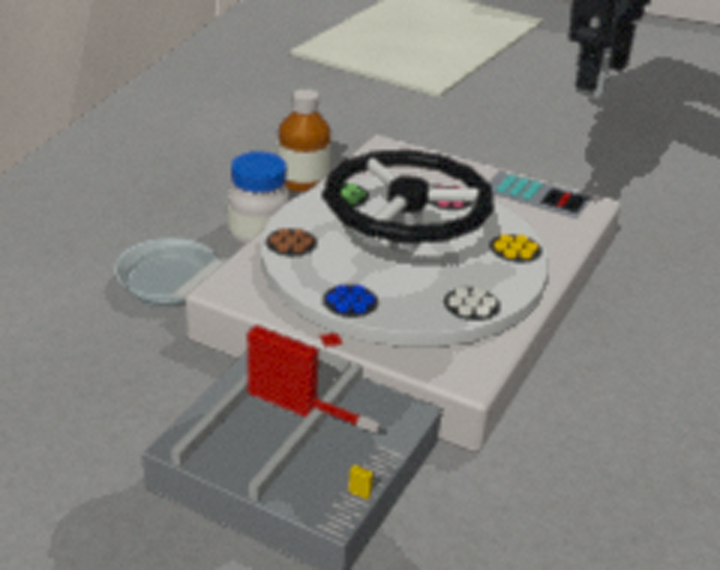

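View pics/i_top.png

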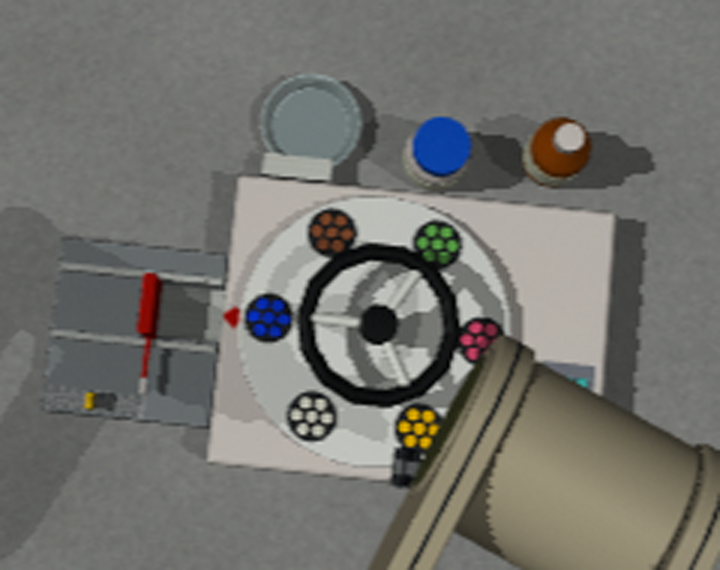

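```bash
python3 - <<'E'
from h import *
from bench import r
T=r.snapshot("top");S=r.snapshot("side")
A=np.array([[90*np.cos(k*np.pi/3),90*np.sin(k*np.pi/3)] for k in range(6)])
z=lambda x,y:((x+.5)/3-.5+160,(y+.5)/3-.5+110)
for s,I,uv,dd in((T,[0,1,2,3,4,5],[(249.03,215.34),z(312,417),z(418,427),z(480,341),(305.48,190.73),z(333,232)],(237,214.9)),(S,[0,1,2,5],[(276.47,209.19),z(472,302),z(516,246.5),z(291,241.5)],(270,222.93))):
    B=np.array([onz(s,p,62)[:2] for p in uv]);th,t,e=kab(A[I],B);print(th,t,e.round(1).tolist())
    d=onz(s,dd,45)[:2]-t;print("diamond ang",np.degrees(np.arctan2(d[1],d[0])))
    u=np.array([np.cos(np.radians(82.6)),np.sin(np.radians(82.6))]);x=np.array([u[1],-u[0]])
    def loc(p): return (p[:2]-t)@x,(p[:2]-t)@u
    if s is T: print("handle top",loc(onz(s,z(150,306),92)),"tip",loc(onz(s,z(142,384),49)),"marker",loc(onz(s,z(90,400),53)))
    else: print("tip",loc(onz(s,z(371,427),49)),loc(onz(s,z(378,430),49)),"handle top edge mid",loc(onz(s,z(283,336),92)))
E
```

```text
81.93911434825374 [ 519.73441849 -115.67741572] [[-0.0, 0.3], [-1.2, -0.5], [0.6, 0.5], [0.0, 1.0], [0.6, -0.3], [-0.0, -1.1]]
diamond ang 82.33881419634531
handle top (np.float64(-2.6042623495006274), np.float64(186.91982816039385)) tip (np.float64(-65.02290076130204), np.float64(190.57937889906896)) marker (np.float64(-82.87309612820565), np.float64(231.99957734909867))
82.29912146907185 [ 521.455837  -115.4842296] [[0.5, -0.5], [0.1, 0.0], [-0.5, -0.1], [-0.1, 0.7]]
diamond ang 82.89787892729892
tip (np.float64(-69.12639460903712), np.float64(193.00443656864053)) (np.float64(-74.28190335288792), np.float64(193.16280897570724)) handle top edge mid (np.float64(0.9186241053278411), np.float64(188.55467615434094))
```

```bash
python3 - <<'E'
from bench import r
import cv2,numpy as np
S=r.snapshot("side")["pixels"][210:290,200:310,::-1];T=r.snapshot("top")["pixels"][185:255,165:245,::-1]
a=cv2.resize(S,None,fx=7,fy=7,interpolation=cv2.INTER_NEAREST);b=cv2.resize(T,None,fx=7,fy=7,interpolation=cv2.INTER_NEAREST)
cv2.imwrite("pics/j_s.png",a);cv2.imwrite("pics/j_t.png",b)
E
```

View pics/j_s.png

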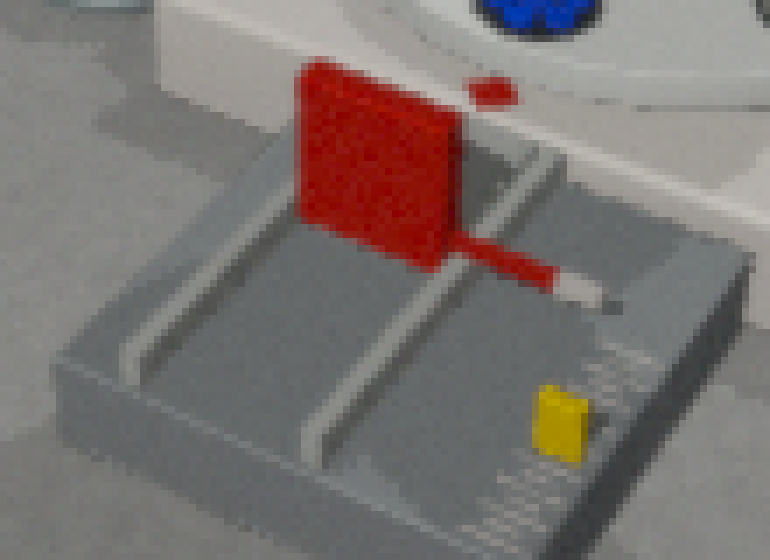

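View pics/j_t.png

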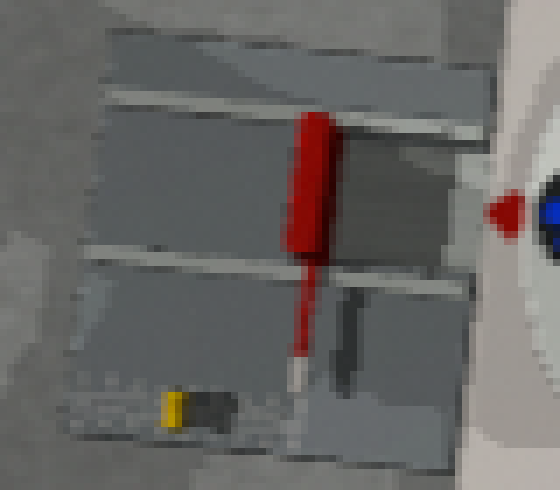

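```bash
python3 - <<'E'
from h import *
from bench import r
T=r.snapshot("top");S=r.snapshot("side")
zs=lambda x,y:((x+.5)/7-.5+200,(y+.5)/7-.5+210)
zt=lambda x,y:((x+.5)/7-.5+165,(y+.5)/7-.5+185)
u=np.array([np.cos(np.radians(82.6)),np.sin(np.radians(82.6))]);x=np.array([u[1],-u[0]])
def rep(n,s,uv,z,c):
    p=onz(s,uv,z);print(n,p.round(1),"loc",((p[:2]-c)@x).round(1),((p[:2]-c)@u).round(1))
ct=np.array([519.8,-115.7]);cs=np.array([521.4,-115.])
for q in((298,78),(442,124),(315,62),(460,108)): rep("S top corner",S,zs(*q),92,cs)
for q in((298,215),(440,270)): rep("S bottom",S,zs(*q),38,cs)
for q in((302,112),(330,112),(287,250),(317,252)): rep("T top",T,zt(*q),92,ct)
for q in((553,277),(600,293)): rep("S ptr",S,zs(*q),49,cs)
for q in((303,340),(299,375)): rep("T ptr",T,zt(*q),49,ct)
# marker bottom front/top
rep("S mk top front L",S,zs(540,390),53,cs)
for z in (53,):
  for q in((540,386),(590,402)): rep("S mk topback?",S,zs(*q),z,cs)
for q in((535,455),(583,465)): rep("S mk bottom",S,zs(*q),33,cs)
for q in((163,392),(182,392),(163,430),(182,430)): rep("T mk",T,zt(*q),53,ct)
E
```

```text
S top corner [569.2  78.3  92. ] loc 22.5 197.8
S top corner [524.3  80.7  92. ] loc -22.3 194.4
S top corner [568.   69.5  92. ] loc 22.4 189.0
S top corner [522.4  72.   92. ] loc -23.1 185.6
S bottom [570.9  74.7  38. ] loc 24.7 194.5
S bottom [523.5  79.8  38. ] loc -23.0 193.4
T top [568.9  74.4  92. ] loc 24.2 194.9
T top [568.6  64.6  92. ] loc 25.2 185.1
T top [520.2  80.4  92. ] loc -24.8 194.5
T top [519.3  69.9  92. ] loc -24.4 183.9
S ptr [489.1  80.9  49. ] loc -57.3 190.1
S ptr [474.8  81.7  49. ] loc -71.5 189.1
T ptr [491.2  79.4  49. ] loc -53.5 189.8
T ptr [478.6  81.   49. ] loc -66.2 189.7
S mk top front L [475.8 128.1  53. ] loc -76.5 235.2
S mk topback? [476.3 126.7  53. ] loc -75.8 233.8
S mk topback? [462.3 126.8  53. ] loc -89.8 232.2
S mk bottom [474.7 131.9  33. ] loc -78.1 238.8
S mk bottom [461.8 130.   33. ] loc -90.7 235.3
T mk [473.7 129.6  53. ] loc -77.3 237.3
T mk [473.5 122.7  53. ] loc -76.7 230.5
T mk [460.  129.7  53. ] loc -90.9 235.6
T mk [459.8 122.9  53. ] loc -90.2 228.8
```

Both views put the handle's middle at sampler y ≈ 189.7, the pointer at 189.6 and the marker at about 233.5, so the pull is about 44 mm. Blue is within 0.5° of its line. I go to the handle.

>>> drive_tool([
  [[15, 25, 0], 1],
  [[35, 60, 0], 2],
  [[55, 95, 0], 2],
  [[75, 130, 0], 2],
  [[95, 165, 0], 2],
  [[115, 200, 0], 2],
  [[130, 226, 0], 2],
  [[143.3, 248.7, 0], 2],
], fingers=50)

```text
time: 9.5
tool_pos: [546.5, 75.6, 222.6]
tcp_rot: [180.0, -0.0, 172.7]
ft_force: [0.3, -0.8, 0.1]
finger_gap: 50.4
```

>>> drive_tool([
  [[0, 0, -10], 0],
  [[0, 0, -25], 0],
  [[0, 0, -45], 0],
  [[0, 0, -65], 0],
  [[0, 0, -80], 0],
  [[0, 0, -85], 0],
  [[0, 0, -85], 0],
  [[0, 0, -85], 0],
])

```text
time: 10.17
tool_pos: [545.6, 72.6, 138.4]
tcp_rot: [-180.0, -0.0, 172.6]
ft_force: [-0.5, 0.9, 0.6]
finger_gap: 49.8
```

```bash
python3 m.py k | tail -1
```

```text
[546.36294822  72.60329347 139.70446439] [1.79981232e+02 1.18569304e-01 1.72614110e+02] 10.2667 [-0.23399219 -0.04207901 -0.40669891] 49.716154694064734
```

View pics/k_side.png

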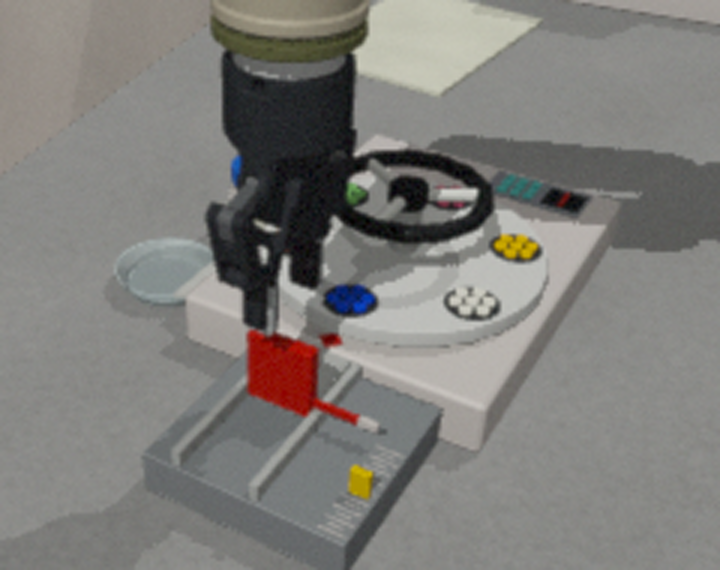

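The jaws straddle the handle line above it, with blue still in place at (350,300). I lower and grip.

>>> drive_tool([
  [[0, 0, -10], 0],
  [[0, 0, -20], 0],
  [[0, 0, -30], 0],
  [[0, 0, -40], 0],
  [[0, 0, -50], 0],
  [[0, 0, -57], 0],
  [[0, 0, -57], 0],
  [[0, 0, -57], 0],
])

```text
time: 10.93
tool_pos: [544.8, 72.5, 80.5]
tcp_rot: [-180.0, -0.1, 172.6]
ft_force: [0.4, 0.1, 0.2]
finger_gap: 50.2
```

>>> drive_tool([
  [[0, 0, 0], 0],
  [[0, 0, 0], 0],
  [[0, 0, 0], 0],
  [[0, 0, 0], 0],
  [[0, 0, 0], 0],
  [[0, 0, 0], 0],
  [[0, 0, 0], 0],
  [[0, 0, 0], 0],
], fingers=3, squeeze=60)

```text
time: 11.6
tool_pos: [545.9, 72.0, 82.2]
tcp_rot: [-180.0, 0.1, 172.6]
ft_force: [-1.9, -4.6, 6.4]
finger_gap: 11.0
```

```bash
python3 m.py l | tail -1
```

```text
[545.89126583  72.0211375   82.18384532] [-1.79965578e+02  7.06711492e-02  1.72597784e+02] 11.7 [-2.12172461 -4.16139139  6.49981187] 11.064264272082548
```

View pics/l_side.png

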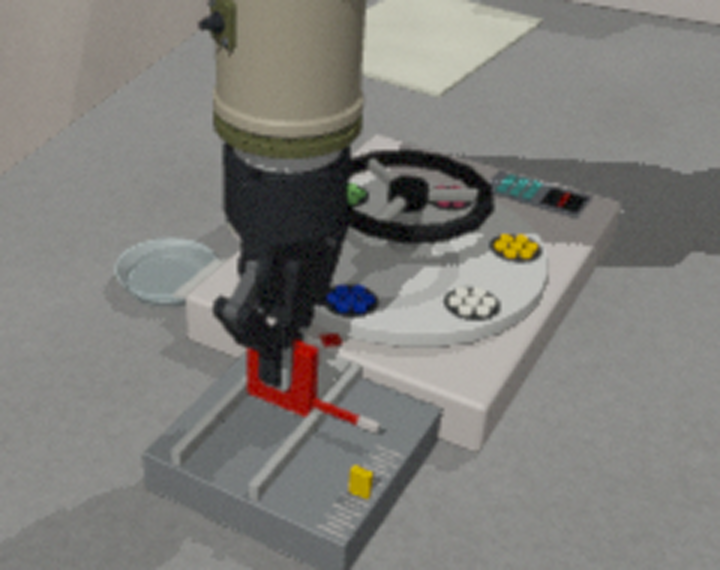

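The handle is gripped (gap 11 mm). I pull along sampler +y, a little short at first.

>>> drive_tool([
  [[0.8, 6, 0], 0],
  [[1.6, 12, 0], 0],
  [[2.4, 18, 0], 0],
  [[3.1, 24, 0], 0],
  [[3.9, 30, 0], 0],
  [[4.7, 36, 0], 0],
  [[5.5, 42, 0], 0],
  [[5.5, 42, 0], 0],
])

```text
time: 12.37
tool_pos: [551.4, 114.0, 82.2]
tcp_rot: [-179.9, 0.1, 172.6]
ft_force: [-3.1, -10.4, 7.2]
finger_gap: 10.9
```

```bash
python3 m.py n | egrep "yel|\[1|^\[|blue"; python3 - <<'E'
from bench import r
import cv2
S=r.snapshot("side")["pixels"][210:290,200:310,::-1];T=r.snapshot("top")["pixels"][185:255,165:245,::-1]
cv2.imwrite("pics/o_s.png",cv2.resize(S,None,fx=7,fy=7,interpolation=cv2.INTER_NEAREST));cv2.imwrite("pics/o_t.png",cv2.resize(T,None,fx=7,fy=7,interpolation=cv2.INTER_NEAREST))
E
```

```text
side blue 94 [276.55 209.06] [269, 205, 16, 9] [534.  -27.4]
side yel 65 [331.51 191.8 ] [325, 188, 14, 8] [ 442. -177.]
side yel 63 [279.81 270.16] [277, 265, 7, 11] [468.6 129.7]
top blue 9 [301.22 152.22] [299, 150, 6, 5] [ 691.5 -164.6]
top blue 8 [312.12 152.62] [310, 151, 5, 4] [ 689.8 -192.7]
top blue 30 [312.27 162.53] [308, 159, 9, 9] [ 663.8 -191.9]
top blue 12 [300.58 164.42] [298, 162, 7, 6] [ 659.6 -161.7]
top blue 9 [247. 211.] [246, 210, 3, 3] [543.5 -21.4]
top blue 8 [252.  211.5] [251, 210, 3, 4] [541.8 -34. ]
top blue 11 [244.36 215.09] [243, 214, 4, 3] [533.3 -14.5]
top blue 8 [249.  215.5] [248, 214, 3, 4] [531.9 -26.2]
top blue 9 [254.33 216.11] [253, 215, 4, 3] [530.  -39.6]
top blue 12 [246.25 219.42] [245, 218, 4, 4] [522.2 -19. ]
top blue 9 [251.33 220.22] [250, 219, 4, 3] [519.8 -31.7]
top yel 12 [189.5 243. ] [188, 241, 4, 5] [467.8 126.6]
top yel 8 [294.12 252.12] [293, 251, 3, 3] [ 437.2 -137.9]
top yel 10 [296.  256.5] [295, 255, 3, 4] [ 426.1 -142.3]
[551.30680344 113.47443057  82.16262096] [-1.79891023e+02  5.73844067e-02  1.72609449e+02] 12.4667 [-2.97383963 -8.92024231  7.01507464] 11.211747438930848
```

View pics/o_s.png

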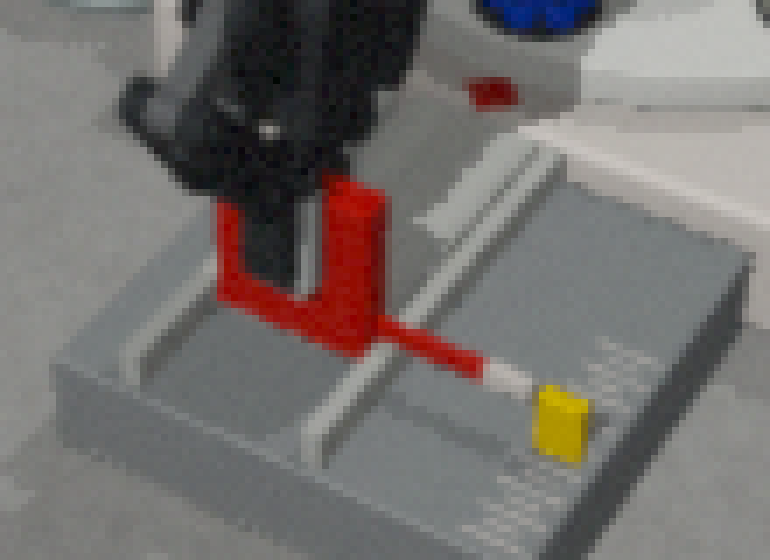

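View pics/o_t.png

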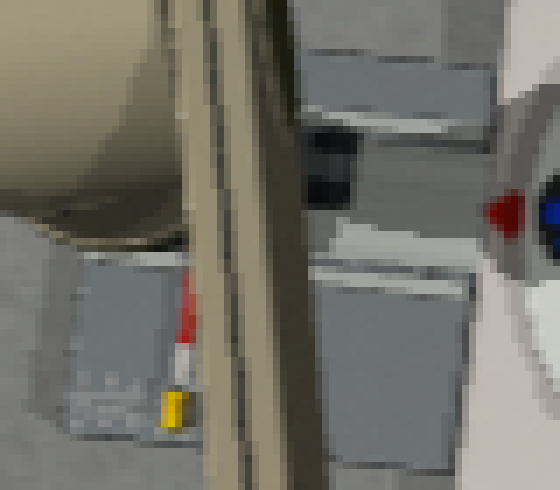

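```bash
python3 - <<'E'
from h import *
from bench import r
T=r.snapshot("top");S=r.snapshot("side")
zs=lambda x,y:((x+.5)/7-.5+200,(y+.5)/7-.5+210)
zt=lambda x,y:((x+.5)/7-.5+165,(y+.5)/7-.5+185)
u=np.array([np.cos(np.radians(82.6)),np.sin(np.radians(82.6))]);x=np.array([u[1],-u[0]])
c=dict(T=np.array([519.8,-115.7]),S=np.array([521.4,-115.]))
def rep(n,k,uv,z):
    s=T if k=="T" else S
    p=onz(s,uv,z)[:2]-c[k];print(k,n,(p@x).round(1),(p@u).round(1))
for q in((187,330),(184,362)): rep("ptr",'T',zt(*q),49)
for q in((430,348),(480,367),(510,379)): rep("ptr",'S',zs(*q),49)
# predicted marker outlines for several y at local x -84 : compare
def pred(y,k):
    s=T if k=="T" else S
    out=[]
    for dx,dy,z in((-7,-3,53),(7,-3,53),(-7,3,53),(7,3,53),(-7,3,33),(7,3,33),(-7,-3,33)):
        p=c[k]+x*(-83.5+dx)+u*(y+dy);v=proj(s,[p[0],p[1],z]);o=((v-([165,185] if k=="T" else [200,210])+.5)*7-.5).round(0).tolist();out.append(o)
    return out
print("T",pred(233.5,"T"));print("S",pred(233.5,"S"))
p=S["pixels"][262:280,272:288].astype(int);print((p[...,0]-p[...,2]))
p=T["pixels"][232:250,184:200].astype(int);print((p[...,0]-p[...,2]));print(p.sum(2)//3)
E
```

```text
T ptr -54.1 231.9
T ptr -65.7 231.6
S ptr -41.9 233.0
S ptr -57.0 232.2
S ptr -66.0 232.0
T [[177.0, 430.0], [182.0, 392.0], [161.0, 429.0], [165.0, 390.0], [168.0, 430.0], [173.0, 392.0], [185.0, 432.0]]
S [[595.0, 399.0], [548.0, 379.0], [585.0, 413.0], [538.0, 393.0], [580.0, 468.0], [534.0, 447.0], [590.0, 453.0]]
[[  7   2  -2  -4  -5  -3  -6  -6  -6  -3  -5  -2   4   3   1  -2]
 [ 11  10  10   4   1  -5  -7  -6  -4  -6  -7  -4  -2   1   0   0]
 [  9  10  11   8   6   5  12  11  -3  -1  -2  -5   1   3   2  -2]
 [  9   7   9   9  17  89 161 114  39  11   5   1  -4   1   4   3]
 [  1   6   6   9  53 194 199 196 189 109  50  20   5   2  -1  -2]
 [ -5  -3   1   8  70 175 193 200 198 195 192 153  44   1   6   6]
 [ -3  -6  -4   3  67 172 178 177 190 203 197 189  45   6  -2  -1]
 [ -3  -4  -7   2  72 172 176 176 178 178 174 132  28  -1   1  -3]
 [ -7  -6  -6   5  96 173 177 175 176 176 170 110  29   2  -4  -3]
 [ -6  -6  -6   8 103 176 175 174 173 174 171 110  12   1   3   0]
 [ -5  -4  -6   6 105 174 173 174 177 175 174 101   8  -3  -2   0]
 [ -7  -4  -5   3  94 170 176 174 175 175 1
[... 2140 characters left out ...]
 134 139 132 134 133  94  65]
 [131 114  96 105 112  96  83 113 131 131 132 132 133 134  94  65]
 [132 121 103 106 122 124 112  80  68  98 127 133 133 134 105  76]
 [121 114 103 116 131 121  94  62  67  85 118 133 132 133 105  63]
 [109 106 104 105 132 127  92  70  74  91 124 134 133 133 105  62]
 [131 122 113 115 139 130  98  71  73  91 124 135 133 133 104  52]
 [130 124 121 111 127 131  92  58  68  94 128 137 133 133 118  70]
 [121 113 114 135 127  96  82 104 115 112 128 137 134 133 118  70]
 [ 97 114 113 122 122 115 127 134 121 111 131 138 133 133 117  69]
 [108  98  97  82  80  76  74  87  85  84 125 139 133 133 133  87]
 [120 121 122 123 123 122 122 122 121 120 136 139 133 133 133  88]]
```

In the close-ups, the pointer is at sampler y ≈ 231.7 and the marker at about 233.5, and both views agree on roughly 1.8 mm still to go.

>>> drive_tool([
  [[0.1, 0.6, 0], 0],
  [[0.2, 1.2, 0], 0],
  [[0.2, 1.8, 0], 0],
  [[0.2, 1.8, 0], 0],
  [[0.2, 1.8, 0], 0],
  [[0.2, 1.8, 0], 0],
  [[0.2, 1.8, 0], 0],
  [[0.2, 1.8, 0], 0],
])

```text
time: 13.33
tool_pos: [551.5, 114.9, 82.2]
tcp_rot: [-179.9, 0.1, 172.6]
ft_force: [-3.1, -8.9, 6.5]
finger_gap: 11.2
```

```bash
python3 m.py p | egrep "^\[|side blue|side red"; python3 - <<'E'
from bench import r
import cv2
S=r.snapshot("side")["pixels"][210:290,200:310,::-1];T=r.snapshot("top")["pixels"][185:255,165:245,::-1]
cv2.imwrite("pics/q_s.png",cv2.resize(S,None,fx=7,fy=7,interpolation=cv2.INTER_NEAREST));cv2.imwrite("pics/q_t.png",cv2.resize(T,None,fx=7,fy=7,interpolation=cv2.INTER_NEAREST))
E
```

```text
side blue 90 [276.64 209.21] [269, 205, 16, 9] [533.6 -26.9]
side red 13 [269.85 223.08] [267, 222, 6, 3] [536.5   5.4]
side red 323 [246.72 250.27] [231, 235, 37, 29] [546.7 105.6]
[551.53961628 114.8736464   82.18995616] [-1.79882716e+02  6.12059644e-02  1.72583524e+02] 13.4333 [-2.35423765 -9.2386787   7.64613406] 11.111770856314692
```

View pics/q_s.png

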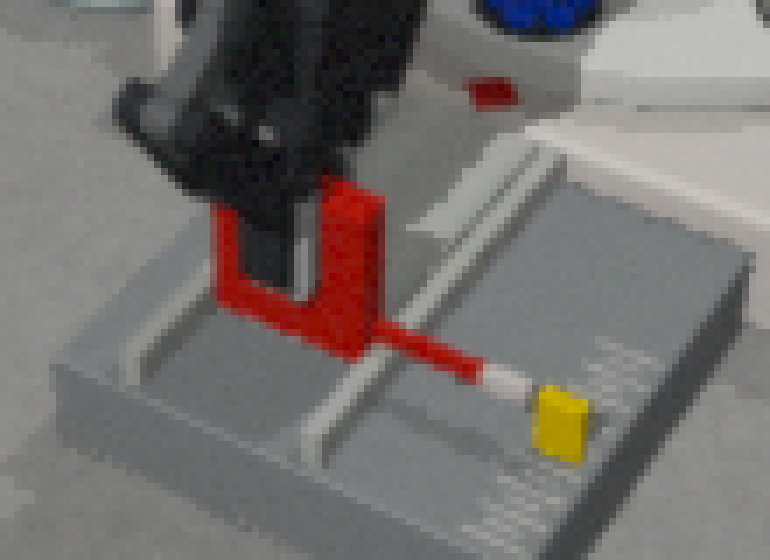

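View pics/q_t.png

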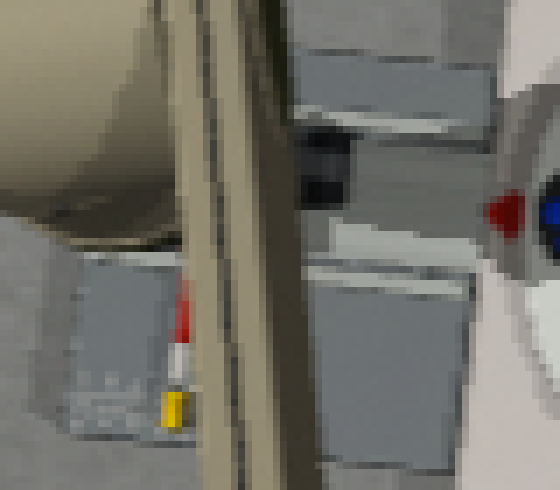

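View pics/p_side.png

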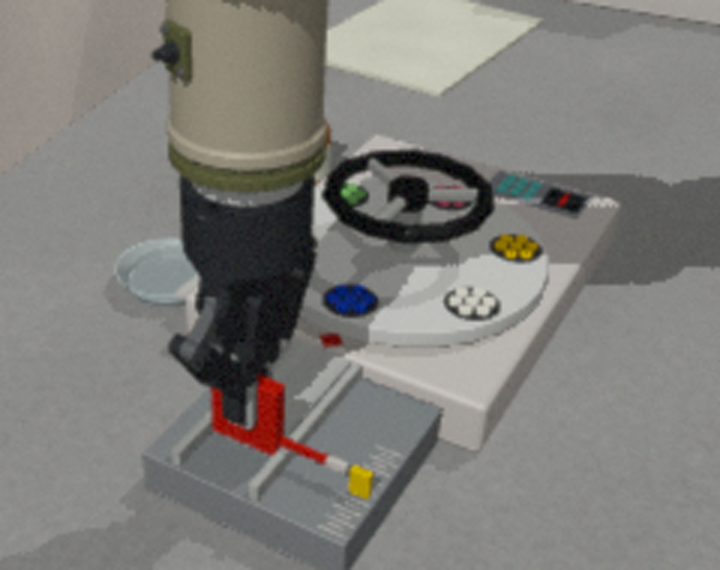

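>>> drive_tool([
  [[0, 0.2, 0], 0],
  [[0, 0.4, 0], 0],
  [[0, 0.4, 0], 0],
  [[0, 0.4, 0], 0],
  [[0, 0.4, 0], 0],
  [[0, 0.4, 0], 0],
  [[0, 0.4, 0], 0],
  [[0, 0.4, 0], 0],
])

```text
time: 14.2
tool_pos: [551.5, 115.2, 82.2]
tcp_rot: [-179.9, 0.1, 172.6]
ft_force: [-2.7, -10.1, 7.4]
finger_gap: 11.4
```

```bash
python3 m.py t | egrep "^\[|side blue|side red"; python3 - <<'E'
from bench import r
q=r.sense();print(q['tool_pos'],q['ft_force'],q['time']);print(r.hand_in())
E
```

```text
side blue 95 [276.61 209.08] [269, 205, 16, 9] [533.9 -27.4]
side red 12 [269.67 223.  ] [268, 222, 5, 3] [537.    5.3]
side red 324 [246.68 250.27] [231, 235, 37, 29] [546.7 105.6]
[551.5344616  115.16209872  82.16736   ] [-1.79874423e+02  6.04607823e-02  1.72579392e+02] 14.3 [ -2.93849544 -10.19236716   6.86523766] 11.073089487424214
[551.5344616  115.16209872  82.16736   ] [ -2.93849544 -10.19236716   6.86523766] 14.3
the job is handed in; nothing more can be done
None
```

I turned the carousel by its handwheel until the blue pocket stood over the gate. Only then did I pull the gate out to the yellow marker, and I handed in at 14.3 s still gripping the handle (60 N grip).

- **Carousel:** A first turn of about 108° went roughly 1.4° too far, so I nudged it back. Blue then measured 81.9° in the top view and 82.3° in the side view. The line to aim for is about 82.6° (the housing edges gave 82.4–82.8° and the diamond 82.3–82.9°). Blue is therefore about 0.5° short, which is within the measurement noise, and it stayed there while the gate was pulled. One side-view housing edge read 78.2°; I dropped it as a bad fit.
- **Gate:** The pointer ended at sampler y of about 233.2–233.8 mm, against a marker at about 233.5 mm, so level to within roughly 1 mm. The arm's travel gave the lower pointer figure and the top picture the higher. I made a last nudge of about 0.3 mm after the final close-up and checked it only by arm position. The arm partly hid the pointer from the top camera, and the marker hid its tip from the side camera.
- **Bystanders:** I never went near the dish, bottle or jar. They showed no change in the pictures, though in the last ones the arm hid the jar and most of the bottle.
- **Forces:** Wrist readings stayed under about 17 N.

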